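Load two specimen cassettes in the rotary stage and index it under the lens

TASK

Lay the blue cassette flat in the blue bay and the orange cassette flat in the orange bay of the rotary stage, each fully down with its yellow tab in the gap at the outer end of its bay, like the white ones already there. Then, with both loaded, turn the stage counter-clockwise (seen from above) by its red knob to the next click, a quarter turn, so that the blue cassette stands under the microscope lens. Do not knock the microscope, and leave the bottle, screwdriver and notebook where they are.

Things in the scene. Friction and masses are not known exactly. Their poses are not given: they have to be found in the camera images.
- cassette_blue: loose blue specimen cassette: a block 80 mm long (its x), 46 mm wide (its y), 32 mm high with a dark glass window on top and one yellow tab (16 mm wide, 10 mm high, at the bottom) sticking 16 mm out of one end; about 0.14 kg. Origin: centre of the block's underside; +x points to the tab, z up. Lies flat on the bench at varying yaw; grasp it across its width. It belongs in the blue bay.
- cassette_orange: loose orange specimen cassette: a block 80 mm long (its x), 46 mm wide (its y), 32 mm high with a dark glass window on top and one yellow tab (16 mm wide, 10 mm high, at the bottom) sticking 16 mm out of one end; about 0.14 kg. Origin: centre of the block's underside; +x points to the tab, z up. Lies flat on the bench at varying yaw; grasp it across its width. It belongs in the orange bay.
- tab_blue (a point): end of the blue cassette's tab, at the height of its underside, 56 mm from the cassette's origin
- tab_orange (a point): end of the orange cassette's tab, at the height of its underside, 56 mm from the cassette's origin
- bay_blue (a point): centre of the blue bay's floor on the turntable, 44 mm above the bench, 81 mm from the hub (the bay nearest the robot at the start). Bay: blue walls 8 mm high, 5 mm thick, 86 x 52 mm inside (3 mm play all round), long side along the line from the hub outward. Its outer end wall has a 22 mm gap for the tab: the cassette lies flat only with its tab outward.
- bay_orange (a point): centre of the orange bay's floor on the turntable, 44 mm above the bench, 81 mm from the hub (the bay on the robot's left at the start). Bay: orange walls 8 mm high, 5 mm thick, 86 x 52 mm inside (3 mm play all round), long side along the line from the hub outward. Its outer end wall has a 22 mm gap for the tab: the cassette lies flat only with its tab outward.
- notch_blue (a point): where the tab's end lies when the blue cassette is home: 56 mm outward from the centre of the blue bay, floor height
- notch_orange (a point): where the tab's end lies when the orange cassette is home: 56 mm outward from the centre of the orange bay, floor height
- hub (a point): centre of the turntable, on its axis, at floor height (44 mm above the bench). The turntable is a grey disc of 300 mm diameter and 12 mm thickness with four bays at quarter turns; the other two bays hold fixed white cassettes.
- knob_top (a point): top of the red indexing knob: an upright round post of 16 mm diameter, 50 mm tall (its top 94 mm above the bench), 135 mm from the hub, fixed on the turntable between the orange bay and the bay farthest from the robot. Push it or hold it from above to turn the table.
- turntable (a joint): turntable angle: 0 at the start, grows counter-clockwise seen from above, a spring detent every 1.571 rad (a quarter turn). Leaving a click takes about 4 N at the knob; between clicks it turns with about 1 N; within about 0.08 rad of a click it pulls itself in.
- lens (a point): tip of the microscope's steel objective, 98 mm above the bench, over the bay on the robot's right
- microscope: fixed microscope on the stage's right. Origin on the bench under the turntable axis. In its axes (mm): objective at y -81, 40 wide, 52 wide from 200 up; black head 70 wide in x, y -60 to -330, heights 310 to 370, red camera on it up to 420; column 70 square at y -295.
- oil_bottle: bystander: amber bottle, 48 mm diameter, 100 mm high; origin at its underside
- driver: bystander: screwdriver, 170 mm long, lying; origin at its underside, handle to its -x
- notebook: bystander: blue notebook 150 x 210 x 14 mm lying flat; origin at its underside

How it is judged (in metres and radians):
On the way, in this order (a step that is already met when the one before it is completed fails the run):
1. both cassettes lie home in their bays while the turntable still stands in its starting click (horizontal distance between cassette_blue and bay_blue below 0.006 m and horizontal distance between tab_blue and notch_blue below 0.007 m and z of cassette_blue in the frame of bay_blue below 0.003 m and angle between each of cassette_blue, cassette_orange's own z axis and vertical below 0.05 rad and horizontal distance between cassette_orange and bay_orange below 0.006 m and horizontal distance between tab_orange and notch_orange below 0.007 m and z of cassette_orange in the frame of bay_orange below 0.003 m and value of joint turntable between -0.1 and 0.1 rad), for 0.2 s.
2. the turntable has been turned counter-clockwise to the next click (value of joint turntable between 1.5 and 1.642 rad), for 0.1 s.
At the end, for the whole second after the job is handed in: Each cassette lies flat (0.05 rad) and down (3 mm) in the bay of its colour, its centre within 6 mm of the bay centre and tab end within 7 mm of its place in the gap; the turntable rests at the next click, 1.571 rad within 0.07; cassettes and turntable are at rest (horizontal distance between cassette_blue and bay_blue below 0.006 m and horizontal distance between tab_blue and notch_blue below 0.007 m and z of cassette_blue in the frame of bay_blue below 0.003 m and angle between each of cassette_blue, cassette_orange's own z axis and vertical below 0.05 rad and horizontal distance between cassette_orange and bay_orange below 0.006 m and horizontal distance between tab_orange and notch_orange below 0.007 m and z of cassette_orange in the frame of bay_orange below 0.003 m and value of joint turntable between 1.501 and 1.641 rad and velocity of joint turntable between -0.05 and 0.05 rad/s and linear speed of each of cassette_blue, cassette_orange below 0.02 m/s); the robot touches nothing.
It fails at once if the microscope is knocked (more than 10 N) (contact force between microscope and anything else above 10 N).
It fails at once if the bottle is moved more than 30 mm (distance of oil_bottle from where it was at the start of the episode above 0.03 m).
It fails at once if the screwdriver is moved more than 30 mm (distance of driver from where it was at the start of the episode above 0.03 m).
It fails at once if the notebook is moved more than 30 mm (distance of notebook from where it was at the start of the episode above 0.03 m).
It also fails if it takes over 62 s, if anything falls off the work surface, if the arm or the gripper's body presses on something with over 40 N, if the wrist force passes 120 N, or if a joint passes its speed limit or range.

ROBOT

A 6-joint arm with a two-finger parallel gripper is mounted at the origin on the work surface. World frame = base frame: x ahead of the robot, y to its left, z up, the work surface at z = 0. Lengths are in m, angles in degrees, forces in N, time in s.
With the tool pointing down it reaches from about 0.375 to 0.9 m from the base axis. Payload 3.1 kg.
Tool frame: the origin (TCP) lies between the finger pads; the fingertips stand 22 mm ahead of it and the grasp point (between the pads) lies 3 mm ahead of it; y points along the fingers, x is the direction in which the jaws open and shut, and the axes are right-handed (so a half turn about y gives the same grasp; the last joint's range is limited). The gripper opens to 87 mm and grips with 3 to 60 N. Pads are 19 mm wide; open, the fingers measure 117 mm over their backs; the gripper's body (75 mm by 190 mm) begins 51 mm behind the grasp point.
Start: joints at [56.236, 30.224, 82.088, -0, 67.689, -10.227], TCP at [0.25, 0.573, 0.245] pointing down, gripper open.
Joint ranges: [-176.69, 176.69], [-43.24, 126.21], [12.49, 139.97], [-82, 262], [0, 151.66], [-163.58, 163.58]. Speed limits (degrees/s): [159.86, 159.86, 180, 180, 180, 180].

INTERFACE

Orientations are given as a 3x3 rotation matrix whose columns are the frame's x, y, z axes.
In Python, from rig import bot, imaging, workorder gives the robot as it stands. The module is installed in compiled form; this text tells all that it offers.
- The arm moves only by the tool drive_tool, never from a script. Its argument "commands" is a list of rows, each an object of numbers: "dx", "dy", "dz": the shift along the tool's x, y, z normalised to -1 to 1, where 1 is 4 cm; "wx", "wy", "wz": the turn, a rotation vector about the tool's x, y, z normalised to -1 to 1, where 1 is pi/2 rad; "grip": the finger opening in mm, from 0 to 87. In form: [{"dx": .., "dy": .., "dz": .., "wx": .., "wy": .., "wz": .., "grip": ..}, ...]. A call has 1 to 8 rows; each row shifts and turns the commanded pose from where the row before left it, along the tool's axes as they then stand; what a row does not reach is not made up. A row lasts 1/8 s, in which the tool goes at most 62.5 mm and 10.7 degrees, less where a joint would pass 70% of its speed; a pose out of reach is approached as far as the arm can. A call with a number of a shift or a turn outside -1 to 1 is refused whole. A call with a gripper value outside its range is refused whole. The fingers move at their own pace and stop on an object; the grip force is fixed at half the most. Time passes only in rows, so rows that do not move let the fingers close. It gives the time, the measured TCP pose, the force and the opening at its end, in the units of the state.
- bot.read_state(): the state, without advancing time (a new reading comes with each control period).
- imaging.capture(name): name is "scene" or "side" or "wrist"; returns (picture, depth): 400x640x3 uint8, red, green, blue; 400x640 float32, m along the optical axis (not along the pixel's ray), 0 where there is no reading.
- imaging.get_calibration(name): a dict with "mtx" (3x3 intrinsics, pixels), "world_to_cam" (4x4, takes a point from world to camera coordinates). Camera axes: x right, y down, z forward; pixel columns grow to the right and rows downward; lengths in m; the calibration is good to about 2 mm. The wrist camera is an equidistant fisheye: a pixel r from the principal point sees the ray r / f radians off the axis. A picture is of the moment at which its call begins: read the wrist's pose just before it. get_calibration takes no time and is no camera call; for the wrist camera it gives the pose at the moment of the call.
- workorder.hand_in(): hands the job in, once; it reports no verdict.
The state is a dict: "time_s": time; "joint_positions": joint angles; "qvel": joint speeds; "tau": joint torques, N m; "position": TCP position; "tcp_rot": TCP orientation; "force": force on the tool from outside, world axes, zero at the start; "moment": the same for the moment, N m; "opening": opening from 0.0 (shut) to 1.0 (fully open).
Only numpy, scipy, OpenCV 4.12 (cv2) and the standard library are available. Lean on these libraries where they do the work, as an engineer would, in place of code of your own. Each camera call takes 0.05 s, during which the arm holds its last target. There are 200 camera calls.

## Working session

There is one attempt and no reset: what is moved stays moved. The work goes in short steps, Python scripts to look and compute and a tool call to move; the robot and the scene stay as the last step left them, time stands still between calls to the robot, and variables do not carry over. Pictures are saved under pics/ and viewed, on a budget of 10 in all, crops included, one or two more only if the job needs it, and the job is handed in when it is done.

Besides the shell and the picture viewer there is one more tool, called after "Emit:" as name(argument=value, ...) on one line, values as JSON. drive_tool: Moves the arm, as the interface text tells. Its arguments: {"type":"object","properties":{"commands":{"type":"array"}},"required":["commands"]}

```bash
mkdir -p pics; python3 - <<'E'
from rig import bot, imaging
import cv2, numpy as np
s=bot.read_state(); print(s['time_s'],s['position'],np.round(s['tcp_rot'],3).tolist(),s['opening'])
for n in ['scene','side']:
    im,d=imaging.capture(n); cv2.imwrite(f'pics/{n}0.png',im[:,:,::-1]); np.save(f'pics/{n}0.npy',d)
    c=imaging.get_calibration(n); print(n,np.round(c['mtx'],1).tolist(),np.round(c['world_to_cam'],3).tolist())
E
```

```text
0.0 [0.24917966 0.57242022 0.24355544] [[0.399, -0.001, -0.917], [0.917, -0.002, 0.399], [-0.002, -1.0, 0.0]] 1.0036313962702559
scene [[495.2, 0.0, 322.2], [0.0, 495.2, 188.8], [0.0, 0.0, 1.0]] [[0.411, 0.911, -0.015, -0.245], [0.747, -0.346, -0.568, -0.326], [-0.523, 0.222, -0.823, 1.823], [0.0, 0.0, 0.0, 1.0]]
side [[403.1, 0.0, 320.8], [0.0, 403.1, 194.8], [0.0, 0.0, 1.0]] [[0.819, -0.574, -0.013, -0.4], [-0.349, -0.48, -0.805, 0.257], [0.456, 0.664, -0.593, 1.106], [0.0, 0.0, 0.0, 1.0]]
```

View pics/scene0.png

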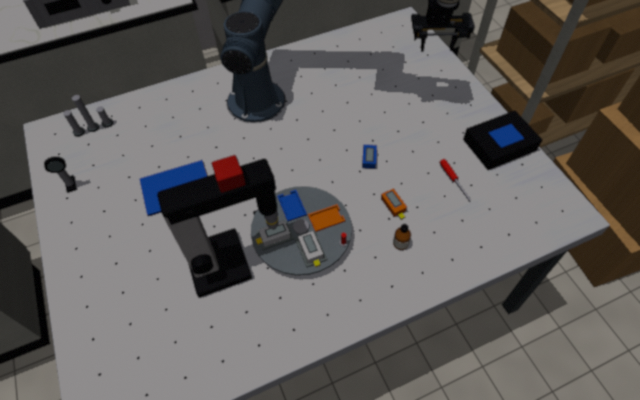

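View pics/side0.png

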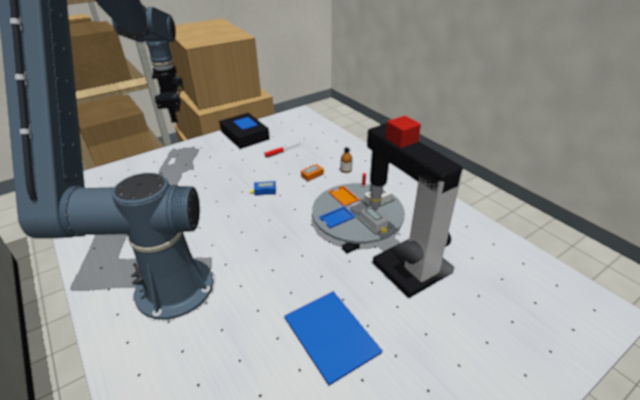

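Scene view: blue cassette at (370,156), orange at (393,202) with its tab at (402,215), knob (344,238), turntable centre about (302,231), bottle (403,236). In the side view the blue cassette is at (264,188) with its tab to the left at (252,191).

```bash
cat > h.py <<'E'
import numpy as np, cv2
from rig import bot, imaging
def ray(n,uv,c):
    uv=np.atleast_2d(uv).astype(float); K=c['mtx']; p=(uv-K[:2,2])/[K[0,0],K[1,1]]
    if n=='wrist':
        r=np.linalg.norm(p,axis=1,keepdims=True)+1e-12
        d=np.hstack([p/r*np.sin(r),np.cos(r)])
    else: d=np.hstack([p,np.ones((len(p),1))])
    R=c['world_to_cam'][:3,:3]; t=c['world_to_cam'][:3,3]
    return -R.T@t, d@R
def onz(n,uv,c,z):
    o,d=ray(n,uv,c); return (o+d*((z-o[2])/d[:,2:]))[:,:2]
def cloud(n,uv,c,depth):   # depth along the optical axis
    o,d=ray(n,uv,c); R=c['world_to_cam'][:3,:3]
    uv=np.atleast_2d(uv).astype(int); k=depth[uv[:,1],uv[:,0]]/(d@R[2]); return o+d*k[:,None], k>0
def mask(im,col):
    h=cv2.cvtColor(im,cv2.COLOR_RGB2HSV); H,S,V=h[...,0].astype(int),h[...,1],h[...,2]
    rng={'blue':(105,125),'orange':(6,17),'yellow':(22,34),'red':(0,4)}[col]
    m=(H>=rng[0])&(H<=rng[1])&(S>120)&(V>50)
    if col=='red': m|=(H>175)&(S>120)&(V>50)
    return m
E
python3 - <<'E'
from h import *
for n in ['scene','side']:
    im=cv2.imread(f'pics/{n}0.png')[:,:,::-1].copy(); d=np.load(f'pics/{n}0.npy'); c=imaging.get_calibration(n)
    for col in ['blue','orange','yellow','red']:
        k,lab,st,ce=cv2.connectedComponentsWithStats(mask(im,col).astype(np.uint8),connectivity=8)
        for i in range(1,k):
            if st[i,4]<5: continue
            v,u=np.where(lab==i); P,ok=cloud(n,np.c_[u,v],c,d); P=P[ok]
            if len(P)==0 or np.hypot(*P.mean(0)[:2])>1.1 : continue
            print(n,col,st[i,4],np.round(ce[i]),'mean',np.round(P.mean(0),3),'min',np.round(P.min(0),3),'max',np.round(P.max(0),3))
# turntable from grey disc: depth points near z 0.044
n='scene';d=np.load('pics/scene0.npy');c=imaging.get_calibration(n)
v,u=np.mgrid[150:300,230:380]; P,ok=cloud(n,np.c_[u.ravel(),v.ravel()],c,d)
Q=P[(abs(P[:,2]-.044)<.006)]; print('disc',Q.min(0),Q.max(0),len(Q))
E
```

```text
scene blue 517 [506. 135.] mean [0.562 0.68  0.061] min [0.522 0.63  0.052] max [0.601 0.733 0.069]
scene blue 195 [369. 157.] mean [0.432 0.244 0.028] min [0.381 0.214 0.002] max [0.467 0.28  0.039]
scene blue 1449 [168. 183.] mean [ 0.254 -0.383  0.028] min [ 0.183 -0.474  0.002] max [ 0.582 -0.261  0.372]
scene blue 557 [292. 205.] mean [ 0.51  -0.062  0.046] min [ 0.456 -0.096  0.036] max [ 0.561 -0.03   0.058]
scene orange 262 [394. 204.] mean [0.624 0.229 0.027] min [ 0.574  0.21  -0.004] max [0.656 0.257 0.037]
scene orange 595 [326. 218.] mean [0.593 0.014 0.046] min [ 0.56  -0.034  0.036] max [0.629 0.062 0.057]
scene orange 139 [402. 236.] mean [0.752 0.181 0.067] min [0.73  0.166 0.047] max [0.767 0.206 0.082]
scene yellow 29 [401. 215.] mean [0.661 0.236 0.008] min [ 0.651  0.229 -0.002] max [0.671 0.244 0.013]
scene yellow 16 [272. 223.] mean [ 0.601 -0.151  0.142] min [ 0.596 -0.161  0.137] max [ 0.605 -0.139  0.148]
scene yellow 33 [259. 240.] mean [ 0.585 -0.196  0.051] min [ 0.571 -0.204  0.044] max [ 0.593 -0.188  0.056]
scene yellow 39 [316. 262.] mean [ 0.719 -0.0
[... 1087 characters left out ...]
9]
side yellow 7 [252. 191.] mean [0.374 0.268 0.014] min [0.372 0.253 0.008] max [0.378 0.275 0.023]
side yellow 12 [375. 200.] mean [ 0.574 -0.157  0.146] min [ 0.567 -0.164  0.142] max [ 0.586 -0.148  0.149]
side yellow 21 [383. 230.] mean [ 0.581 -0.198  0.055] min [ 0.574 -0.203  0.05 ] max [ 0.59  -0.19   0.059]
side red 864 [403. 131.] mean [ 0.576 -0.232  0.399] min [ 0.547 -0.26  -0.7  ] max [2.171 1.058 0.424]
side red 77 [274. 152.] mean [0.57  0.452 0.022] min [0.532 0.443 0.009] max [0.61  0.46  0.031]
side red 23 [364. 179.] mean [0.684 0.02  0.079] min [0.678 0.017 0.058] max [0.688 0.023 0.099]
disc [ 0.41929209 -0.26372204  0.03802036] [0.74100926 0.25587824 0.04998276] 4782
```

```bash
cat >> h.py <<'E'
from scipy.spatial.transform import Rotation as Ro
def st():
    s=bot.read_state(); R=s['tcp_rot']; a=np.degrees(np.arctan2(R[1,0],R[0,0]))
    print('t %.2f pos %s a %.2f tiltdown %s F %s open %.3f'%(s['time_s'],np.round(s['position'],4),a,np.round(R[:,1],3),np.round(s['force'],1),s['opening'])); return np.array(s['position']),np.array(R),a
def plan(xyz,a,step=.9,n=None):
    """numbers for the move from the present pose to xyz with jaw yaw a (deg), straight line"""
    p,R,a0=st(); da=(a-a0+180)%360-180; ar=np.radians(a)
    G=np.c_[[np.cos(ar),np.sin(ar),0],[0,0,-1],[-np.sin(ar),np.cos(ar),0]]
    n=n or int(max(1,np.ceil(np.linalg.norm(xyz-p)/.04/step),np.ceil(abs(da)/9.5)))
    rows=[]; D=(np.array(xyz)-p)
    for i in range(n):
        k=n-i; d=R.T@((xyz-p)/k)/.04; w=Ro.from_matrix(R.T@G).as_rotvec()/k/(np.pi/2)
        d=np.round(d,2); w=np.round(w,2 if k>1 else 3); rows.append([*d,*w]); p=p+R@d*.04; R=R@Ro.from_rotvec(w*np.pi/2).as_matrix()
    for r in rows: print('{'+','.join(f'"{k}":{x:g}' for k,x in zip(['dx','dy','dz','wx','wy','wz'],r) if x)+'}')
    print('ends',np.round(p,4),n)
E
python3 -c "
from h import *
plan([.50,.20,.30],66.5)"
```

```text
t 0.10 pos [0.2492 0.5725 0.2437] a 66.46 tiltdown [-0.001 -0.002 -1.   ] F [-0.1  0.3 -0.2] open 1.003
{"dx":-0.46,"dy":-0.11,"dz":-0.73}
{"dx":-0.46,"dy":-0.11,"dz":-0.73}
{"dx":-0.47,"dy":-0.11,"dz":-0.73}
{"dx":-0.46,"dy":-0.11,"dz":-0.73}
{"dx":-0.47,"dy":-0.11,"dz":-0.73}
{"dx":-0.46,"dy":-0.11,"dz":-0.73}
{"dx":-0.47,"dy":-0.11,"dz":-0.73}
{"dx":-0.46,"dy":-0.1,"dz":-0.73}
{"dx":-0.47,"dy":-0.11,"dz":-0.73}
{"dx":-0.46,"dy":-0.1,"dz":-0.72}
{"dx":-0.47,"dy":-0.11,"dz":-0.73}
{"dx":-0.46,"dy":-0.1,"dz":-0.72}
{"dx":-0.47,"dy":-0.11,"dz":-0.73,"wz":-0.001}
ends [0.5001 0.1998 0.3   ] 13
```

Emit:
drive_tool(commands=[{"dx": -0.7, "dy": -0.17, "dz": -1}, {"dx": -0.7, "dy": -0.17, "dz": -1}, {"dx": -0.7, "dy": -0.17, "dz": -1}, {"dx": -0.7, "dy": -0.17, "dz": -1}, {"dx": -0.7, "dy": -0.17, "dz": -1}, {"dx": -0.7, "dy": -0.17, "dz": -1}, {"dx": -0.7, "dy": -0.17, "dz": -1}, {"dx": -0.7, "dy": -0.17, "dz": -1}])

```text
schema error: expected keys dx, dy, dz, wx, wy, wz, grip
```

Emit:
drive_tool(commands=[{"dx": -0.4, "dz": -1}, {}, {}])

```text
schema error: expected keys dx, dy, dz, wx, wy, wz, grip
```

```bash
python3 - <<'E'
from h import *
st(); c=imaging.get_calibration('wrist'); im,d=imaging.capture('wrist'); cv2.imwrite('pics/w1.png',im[:,:,::-1])
np.savez('pics/w1.npz',im=im,d=d,m=c['mtx'],w=c['world_to_cam']); print(np.round(c['mtx'],1).tolist(),np.round(np.linalg.inv(c['world_to_cam']),3).tolist())
E
```

```text
t 0.10 pos [0.2492 0.5725 0.2437] a 66.46 tiltdown [-0.001 -0.002 -1.   ] F [-0.1  0.3 -0.2] open 1.003
[[309.7, 0.0, 320.0], [0.0, 309.7, 196.9], [0.0, 0.0, 1.0]] [[0.399, 0.877, 0.268, 0.175], [0.917, -0.381, -0.119, 0.606], [-0.002, 0.293, -0.956, 0.385], [0.0, 0.0, 0.0, 1.0]]
```

View pics/w1.png

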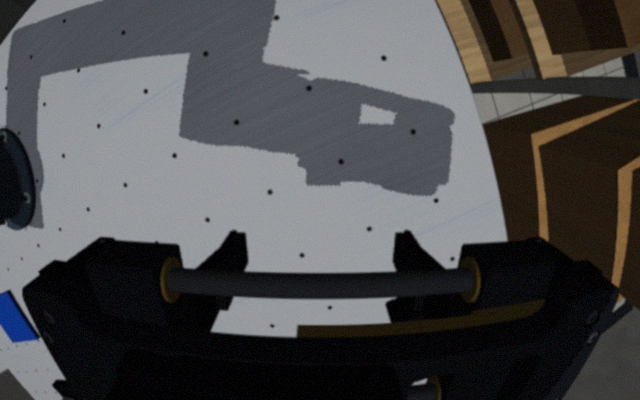

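The wrist view shows only the bench and the fingers along the bottom, since the moves were refused for missing keys. It does show the camera sits on the tool's +z side. I'll resend with full rows.

Emit:
drive_tool(commands=[{"dx": -0.5, "dy": -0.17, "dz": -1, "wx": 0, "wy": 0, "wz": 0, "grip": 87}, {"dx": -0.5, "dy": -0.17, "dz": -1, "wx": 0, "wy": 0, "wz": 0, "grip": 87}, {"dx": -0.5, "dy": -0.17, "dz": -1, "wx": 0, "wy": 0, "wz": 0, "grip": 87}, {"dx": -0.5, "dy": -0.17, "dz": -1, "wx": 0, "wy": 0, "wz": 0, "grip": 87}, {"dx": -0.5, "dy": -0.17, "dz": -1, "wx": 0, "wy": 0, "wz": 0, "grip": 87}, {"dx": -0.5, "dy": -0.17, "dz": -1, "wx": 0, "wy": 0, "wz": 0, "grip": 87}, {"dx": -0.5, "dy": -0.17, "dz": -1, "wx": 0, "wy": 0, "wz": 0, "grip": 87}, {"dx": -0.5, "dy": -0.17, "dz": -1, "wx": 0, "wy": 0, "wz": 0, "grip": 87}])

```text
time_s: 1.15
position: [0.4796, 0.2972, 0.2989]
tcp_rot: [[0.399, -0.001, -0.917], [0.917, -0.0, 0.399], [-0.0, -1.0, 0.0]]
force: [0.2, 0.4, -0.4]
opening: 0.997
```

Emit:
drive_tool(commands=[{"dx": -0.5, "dy": 0, "dz": -1, "wx": 0, "wy": 0, "wz": 0, "grip": 87}, {"dx": -0.5, "dy": 0, "dz": -1, "wx": 0, "wy": 0, "wz": 0, "grip": 87}, {"dx": 0, "dy": 0, "dz": 0, "wx": 0, "wy": 0, "wz": 0, "grip": 87}, {"dx": 0, "dy": 0, "dz": 0, "wx": 0, "wy": 0, "wz": 0, "grip": 87}])

```text
time_s: 1.65
position: [0.5358, 0.23, 0.2985]
tcp_rot: [[0.4, -0.002, -0.917], [0.917, 0.0, 0.4], [-0.0, -1.0, 0.002]]
force: [-0.3, -0.3, 0.0]
opening: 0.998
```

```bash
cat >> h.py <<'E'
def snap(name):
    st(); c=imaging.get_calibration('wrist'); im,d=imaging.capture('wrist'); cv2.imwrite(f'pics/{name}.png',im[:,:,::-1])
    np.savez(f'pics/{name}.npz',im=im,d=d,mtx=c['mtx'],world_to_cam=c['world_to_cam']); return im,d,c
def load(name):
    z=np.load(f'pics/{name}.npz'); return z['im'],z['d'],z
E
python3 - <<'E'
from h import *
snap('w2')
E
```

```text
t 1.65 pos [0.5358 0.23   0.2985] a 66.43 tiltdown [-0.002  0.    -1.   ] F [-0.3 -0.3  0. ] open 0.998
```

View pics/w2.png

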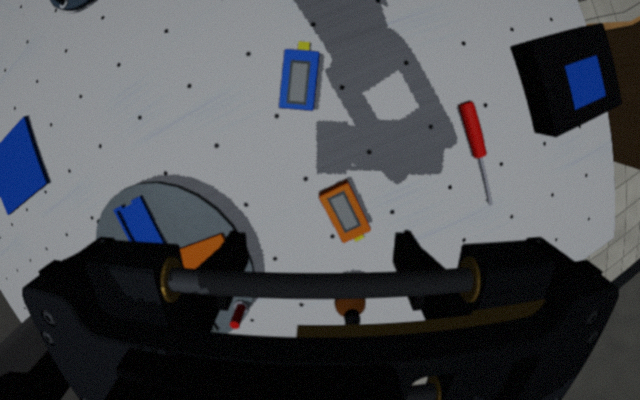

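Wrist view 2: blue cassette centre (300,80) with tab (304,46), orange centre (345,210) with tab (358,237). The stage is at lower left and the knob is behind the finger at (238,317).

```bash
cat >> h.py <<'E'
def cassette(im,d,c,col,near,n='wrist',zb=0.0):
    """centre xy and tab yaw: outer top outline at zb+.032, window, tab"""
    m=mask(im,col).astype(np.uint8); best=None
    cs,_=cv2.findContours(m,cv2.RETR_CCOMP,cv2.CHAIN_APPROX_NONE)
    cs=[k for k in cs if cv2.contourArea(k)>60]
    cand=[]
    for k in cs:
        W=onz(n,k[:,0,:],c,zb+.032); (cx,cy),(w,h),an=cv2.minAreaRect((W*1000).astype(np.float32))
        if np.hypot(cx/1000-near[0],cy/1000-near[1])<.06:
            long=an if w>h else an+90
            print(col,'rect c',round(cx/1000,4),round(cy/1000,4),'sz',round(max(w,h),1),round(min(w,h),1),'long yaw',round(long,1))
    # top-face points by depth
    f=np.zeros_like(m); cv2.drawContours(f,cs,-1,1,-1); v,u=np.where(f>0)
    P,ok=cloud(n,np.c_[u,v],c,d); g=ok&(abs(P[:,2]-zb-.032)<.007)&(np.hypot(P[:,0]-near[0],P[:,1]-near[1])<.07)
    if g.sum()>20:
        W=onz(n,np.c_[u,v][g],c,zb+.032); (cx,cy),(w,h),an=cv2.minAreaRect((W*1000).astype(np.float32))
        print(col,'top  c',round(cx/1000,4),round(cy/1000,4),'sz',round(max(w,h),1),round(min(w,h),1),'long yaw',round(an if w>h else an+90,1),'mean',W.mean(0).round(4),'z',P[g][:,2].mean().round(4))
    v,u=np.where(mask(im,'yellow')); W=onz(n,np.c_[u,v],c,zb+.008)
    g=np.hypot(W[:,0]-near[0],W[:,1]-near[1])<.085
    if g.any(): print(col,'tab mean',W[g].mean(0).round(4),g.sum())
E
python3 - <<'E'
from h import *
im,d,c=load('w2')
cassette(im,d,c,'blue',(.42,.245)); cassette(im,d,c,'orange',(.613,.23))
E
```

```text
blue rect c 0.4187 0.252 sz 78.3 45.6 long yaw 150.3
blue rect c 0.4217 0.2495 sz 59.0 27.3 long yaw 150.8
blue top  c 0.4186 0.2519 sz 78.3 45.4 long yaw 150.5 mean [0.4168 0.2532] z 0.0326
blue tab mean [0.3751 0.2766] 82
orange rect c 0.6104 0.2364 sz 82.0 45.4 long yaw 2.9
orange rect c 0.609 0.2355 sz 59.9 27.6 long yaw 3.4
orange top  c 0.611 0.2366 sz 80.5 45.4 long yaw 3.2 mean [0.6107 0.2369] z 0.0325
orange tab mean [0.6655 0.2384] 31
```

```bash
sed -i 's/^    for r in rows:.*$/    for r in rows: print(r)/' h.py; python3 -c "
from h import *
plan(np.array([.4151,.2538,.1]),60.5,step=1.1)"
```

```text
t 1.70 pos [0.5355 0.2305 0.2986] a 66.50 tiltdown [-0.001  0.    -1.   ] F [-0.3 -0.8  0.1] open 0.998
[np.float64(-0.11), np.float64(0.83), np.float64(0.5), np.float64(-0.0), np.float64(0.01), np.float64(-0.0)]
[np.float64(-0.12), np.float64(0.83), np.float64(0.5), np.float64(-0.0), np.float64(0.01), np.float64(-0.0)]
[np.float64(-0.13), np.float64(0.83), np.float64(0.49), np.float64(-0.0), np.float64(0.01), np.float64(-0.0)]
[np.float64(-0.13), np.float64(0.83), np.float64(0.49), np.float64(-0.0), np.float64(0.01), np.float64(-0.0)]
[np.float64(-0.14), np.float64(0.83), np.float64(0.49), np.float64(-0.0), np.float64(0.01), np.float64(-0.0)]
[np.float64(-0.15), np.float64(0.82), np.float64(0.49), np.float64(-0.001), np.float64(0.017), np.float64(-0.0)]
ends [0.415  0.2538 0.1   ] 6
```

Emit:
drive_tool(commands=[{"dx": -0.11, "dy": 0.83, "dz": 0.5, "wx": 0, "wy": 0.01, "wz": 0, "grip": 87}, {"dx": -0.12, "dy": 0.83, "dz": 0.5, "wx": 0, "wy": 0.01, "wz": 0, "grip": 87}, {"dx": -0.13, "dy": 0.83, "dz": 0.49, "wx": 0, "wy": 0.01, "wz": 0, "grip": 87}, {"dx": -0.13, "dy": 0.83, "dz": 0.49, "wx": 0, "wy": 0.01, "wz": 0, "grip": 87}, {"dx": -0.14, "dy": 0.83, "dz": 0.49, "wx": 0, "wy": 0.01, "wz": 0, "grip": 87}, {"dx": -0.15, "dy": 0.82, "dz": 0.49, "wx": 0, "wy": 0.017, "wz": 0, "grip": 87}, {"dx": 0, "dy": 0, "dz": 0, "wx": 0, "wy": 0, "wz": 0, "grip": 87}, {"dx": 0, "dy": 0, "dz": 0, "wx": 0, "wy": 0, "wz": 0, "grip": 87}])

```text
time_s: 2.7
position: [0.4175, 0.2543, 0.1011]
tcp_rot: [[0.492, 0.003, -0.871], [0.871, 0.001, 0.492], [0.002, -1.0, -0.002]]
force: [0.5, 0.6, 1.0]
opening: 0.998
```

```bash
python3 - <<'E'
from h import *
im,d,c=snap('w3'); cassette(im,d,c,'blue',(.42,.25))
plan(np.array([.4151,.2538,.034]),60.5,step=.5)
E
```

```text
t 2.70 pos [0.4175 0.2543 0.1011] a 60.53 tiltdown [ 0.003  0.001 -1.   ] F [0.5 0.6 1. ] open 0.998
blue rect c 0.4176 0.2515 sz 79.1 45.9 long yaw 150.4
blue rect c 0.4221 0.2496 sz 58.4 27.4 long yaw 150.6
blue top  c 0.4178 0.2519 sz 79.1 45.2 long yaw 150.4 mean [0.4128 0.2549] z 0.0326
blue tab mean [0.3768 0.2752] 452
t 2.75 pos [0.4182 0.2542 0.1015] a 60.49 tiltdown [ 0.004  0.001 -1.   ] F [ 0.5 -0.1  0.8] open 0.999
[np.float64(-0.01), np.float64(0.42), np.float64(0.02), np.float64(0.0), np.float64(-0.0), np.float64(0.0)]
[np.float64(-0.01), np.float64(0.42), np.float64(0.02), np.float64(0.0), np.float64(-0.0), np.float64(0.0)]
[np.float64(-0.02), np.float64(0.42), np.float64(0.01), np.float64(0.0), np.float64(-0.0), np.float64(0.0)]
[np.float64(-0.01), np.float64(0.43), np.float64(0.02), np.float64(0.002), np.float64(-0.0), np.float64(0.002)]
ends [0.415  0.2539 0.0339] 4
```

View pics/w3.png

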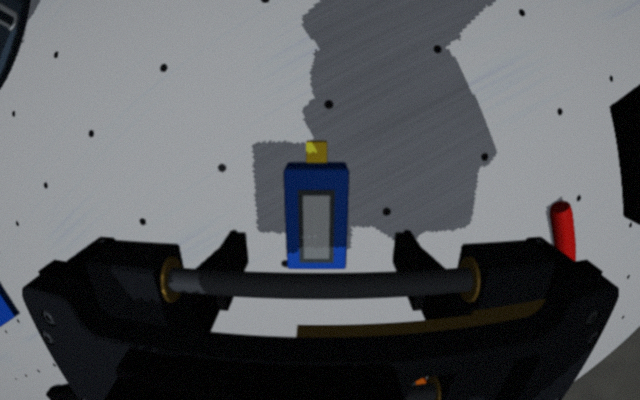

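Wrist view 3: the blue cassette is centred between the fingers, with its window at (317,227) and tab at (317,152). The outer outline is biased by the visible end face and by occlusion from the gripper bar, so I'll use the window centre.

Emit:
drive_tool(commands=[{"dx": -0.05, "dy": 0.4, "dz": 0, "wx": 0, "wy": 0, "wz": 0, "grip": 87}, {"dx": 0, "dy": 0.45, "dz": 0, "wx": 0, "wy": 0, "wz": 0, "grip": 87}, {"dx": 0, "dy": 0.44, "dz": 0, "wx": 0, "wy": 0, "wz": 0, "grip": 87}, {"dx": 0, "dy": 0.4, "dz": 0, "wx": 0, "wy": 0, "wz": 0, "grip": 87}, {"dx": 0, "dy": 0, "dz": 0, "wx": 0, "wy": 0, "wz": 0, "grip": 87}, {"dx": 0, "dy": 0, "dz": 0, "wx": 0, "wy": 0, "wz": 0, "grip": 36}, {"dx": 0, "dy": 0, "dz": 0, "wx": 0, "wy": 0, "wz": 0, "grip": 36}, {"dx": 0, "dy": 0, "dz": 0, "wx": 0, "wy": 0, "wz": 0, "grip": 36}])

```text
time_s: 3.75
position: [0.4155, 0.2517, 0.033]
tcp_rot: [[0.493, 0.001, -0.87], [0.87, 0.0, 0.493], [0.001, -1.0, -0.001]]
force: [-0.2, -0.1, 0.6]
opening: 0.742
```

Emit:
drive_tool(commands=[{"dx": 0, "dy": 0, "dz": 0, "wx": 0, "wy": 0, "wz": 0, "grip": 36}, {"dx": 0, "dy": 0, "dz": 0, "wx": 0, "wy": 0, "wz": 0, "grip": 36}])

```text
time_s: 4.0
position: [0.4153, 0.2517, 0.0327]
tcp_rot: [[0.493, 0.0, -0.87], [0.87, 0.0, 0.493], [0.0, -1.0, -0.0]]
force: [-0.2, 0.1, 2.0]
opening: 0.525
```

Emit:
drive_tool(commands=[{"dx": 0, "dy": -0.3, "dz": 0, "wx": 0, "wy": 0, "wz": 0, "grip": 36}, {"dx": 0, "dy": -0.8, "dz": 0, "wx": 0, "wy": 0, "wz": 0, "grip": 36}, {"dx": 0, "dy": -0.8, "dz": 0, "wx": 0, "wy": 0, "wz": 0, "grip": 36}, {"dx": 0, "dy": -0.8, "dz": 0, "wx": 0, "wy": 0, "wz": 0, "grip": 36}, {"dx": 0, "dy": -0.3, "dz": 0, "wx": 0, "wy": 0, "wz": 0, "grip": 36}])

```text
time_s: 4.62
position: [0.4158, 0.2518, 0.1546]
tcp_rot: [[0.493, 0.003, -0.87], [0.87, 0.001, 0.493], [0.003, -1.0, -0.002]]
force: [0.2, -0.2, -2.2]
opening: 0.525
```

```bash
sed -i 's/    for r in rows: print(r)/    for r in rows: print([float(x) for x in r])/' h.py; python3 -c "
from h import *
plan(np.array([.58,.10,.25]),135,n=8)"
```

```text
t 4.62 pos [0.4158 0.2518 0.1546] a 60.44 tiltdown [ 0.003  0.001 -1.   ] F [ 0.2 -0.2 -2.2] open 0.525
[-0.16, -0.3, -0.68, 0.0, -0.1, 0.0]
[-0.26, -0.3, -0.65, 0.0, -0.1, 0.0]
[-0.36, -0.3, -0.6, 0.0, -0.1, 0.0]
[-0.45, -0.3, -0.53, 0.0, -0.11, -0.0]
[-0.54, -0.29, -0.45, 0.0, -0.1, -0.0]
[-0.6, -0.3, -0.36, 0.0, -0.11, -0.0]
[-0.65, -0.29, -0.25, 0.0, -0.1, -0.0]
[-0.69, -0.3, -0.15, 0.002, -0.108, -0.001]
ends [0.5801 0.0999 0.2502] 8
```

Emit:
drive_tool(commands=[{"dx": -0.16, "dy": -0.3, "dz": -0.68, "wx": 0, "wy": -0.1, "wz": 0, "grip": 36}, {"dx": -0.26, "dy": -0.3, "dz": -0.65, "wx": 0, "wy": -0.1, "wz": 0, "grip": 36}, {"dx": -0.36, "dy": -0.3, "dz": -0.6, "wx": 0, "wy": -0.1, "wz": 0, "grip": 36}, {"dx": -0.45, "dy": -0.3, "dz": -0.53, "wx": 0, "wy": -0.11, "wz": 0, "grip": 36}, {"dx": -0.54, "dy": -0.29, "dz": -0.45, "wx": 0, "wy": -0.1, "wz": 0, "grip": 36}, {"dx": -0.6, "dy": -0.3, "dz": -0.36, "wx": 0, "wy": -0.11, "wz": 0, "grip": 36}, {"dx": -0.65, "dy": -0.29, "dz": -0.25, "wx": 0, "wy": -0.1, "wz": 0, "grip": 36}, {"dx": -0.69, "dy": -0.3, "dz": -0.15, "wx": 0, "wy": -0.11, "wz": 0, "grip": 36}])

```text
time_s: 5.62
position: [0.5794, 0.0991, 0.247]
tcp_rot: [[-0.713, -0.003, -0.702], [0.702, 0.0, -0.713], [0.002, -1.0, 0.002]]
force: [0.2, 0.5, -0.9]
opening: 0.525
```

Emit:
drive_tool(commands=[{"dx": 0, "dy": 0, "dz": 0, "wx": 0, "wy": 0, "wz": 0, "grip": 36}, {"dx": 0, "dy": 0, "dz": 0, "wx": 0, "wy": 0, "wz": 0, "grip": 36}, {"dx": 0, "dy": 0, "dz": 0, "wx": 0, "wy": 0, "wz": 0, "grip": 36}])

```text
time_s: 6.0
position: [0.5783, 0.1005, 0.2468]
tcp_rot: [[-0.709, -0.003, -0.705], [0.705, 0.0, -0.709], [0.002, -1.0, 0.002]]
force: [-0.5, -0.4, -2.3]
opening: 0.523
```

```bash
python3 - <<'E'
from h import *
im,d,c=snap('w4')
for col in ['blue','orange','yellow','red']:
    cs,_=cv2.findContours(mask(im,col).astype(np.uint8),cv2.RETR_EXTERNAL,cv2.CHAIN_APPROX_NONE)
    for k in cs:
        if cv2.contourArea(k)<40: continue
        W=onz('wrist',k[:,0,:],c,.052); (cx,cy),(w,h),an=cv2.minAreaRect((W*1000).astype(np.float32))
        print(col,k[:,0].mean(0).round(),'c',round(cx,1),round(cy,1),'sz',round(w,1),round(h,1),'ang',round(an,1))
E
```

```text
t 6.00 pos [0.5783 0.1005 0.2468] a 135.14 tiltdown [-0.003  0.    -1.   ] F [-0.5 -0.4 -2.3] open 0.523
blue [320. 315.] c 707.9 231.6 sz 46.2 106.4 ang 45.0
blue [320. 229.] c 623.7 148.2 sz 111.8 107.3 ang 44.4
blue [261.  34.] c 508.0 -61.1 sz 64.2 96.2 ang 87.2
orange [633. 375.] c 275.0 1362.2 sz 26.1 338.0 ang 13.5
orange [638. 349.] c 252.3 1150.5 sz 164.6 15.0 ang 89.1
orange [274. 310.] c 752.0 184.7 sz 37.3 21.1 ang 45.4
orange [391. 245.] c 574.8 223.0 sz 45.6 17.8 ang 80.9
orange [257. 134.] c 592.3 15.9 sz 96.6 62.7 ang 87.7
yellow [320. 173.] c 573.1 96.7 sz 34.1 32.3 ang 45.1
yellow [129.  23.] c 602.7 -207.1 sz 46.3 20.5 ang 30.4
red [201. 204.] c 700.6 23.6 sz 15.6 38.1 ang 86.0
```

View pics/w4.png

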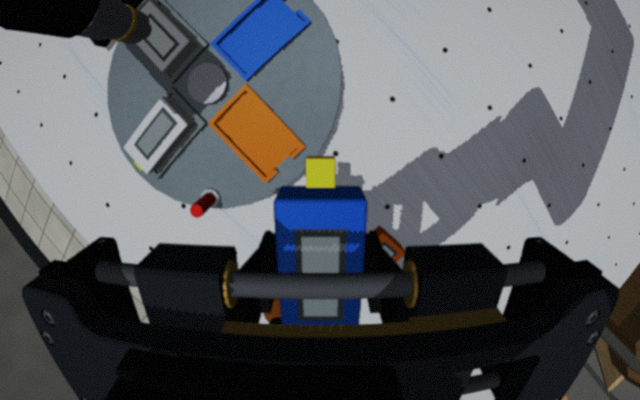

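Wrist view 4: blue bay at (261,38), orange bay (257,134), knob (204,203), held blue cassette with tab at (320,173). Both bays give a hub at (0.589,-0.065) and a stage yaw of -2.5°. Next I check the in-hand offset from the tab's foot edge.

```bash
cat >> h.py <<'E'
def inhand(name,zu=.0327):
    im,d,c=load(name); p,R,a=st(); m=mask(im,'yellow'); m[:, :270]=0; m[:,370:]=0
    v,u=np.where(m); r0=v.min(); us=u[v<=r0+3]
    for r in (r0-.5,):
        q=onz('wrist',[[us.mean(),r]],c,p[2]-zu)[0]; rel=R.T@np.r_[q-p[:2],0]; print('tab tip rel tool x,z mm',rel[[0,2]]*1e3,'cols',us.min(),us.max())
    ul,ur=u.min(),u.max(); q=onz('wrist',[[ul,r0+10],[ur,r0+10]],c,p[2]-zu+.01); print('tab sides rel x',[(R.T@np.r_[k-p[:2],0])[0]*1e3 for k in q])
E
python3 -c "
from h import *
inhand('w4')
psi=np.radians(-2.5); hub=np.array([.5889,-.0648]); bb=hub+.081*np.array([-np.cos(psi),-np.sin(psi)]); print(bb)
off=.0068; t=bb+off*np.array([-np.cos(psi),-np.sin(psi)]); print(t)
plan(np.r_[t,.15],87.5,n=6)"
```

```text
t 6.05 pos [0.5786 0.1005 0.247 ] a 135.15 tiltdown [-0.002  0.    -1.   ] F [ 0.7  0.4 -1.6] open 0.527
tab tip rel tool x,z mm [ 1.17749377 51.2108065 ] cols 306 334
tab sides rel x [np.float64(-6.843807210045855), np.float64(8.759765268139333)]
[ 0.50797709 -0.06126683]
[ 0.50118357 -0.06097022]
t 6.05 pos [0.5786 0.1005 0.247 ] a 135.15 tiltdown [-0.002  0.    -1.   ] F [ 0.7  0.4 -1.6] open 0.527
[-0.25, 0.4, 0.7, -0.0, 0.09, 0.0]
[-0.34, 0.41, 0.66, -0.0, 0.09, 0.0]
[-0.43, 0.4, 0.61, -0.0, 0.09, 0.0]
[-0.52, 0.41, 0.54, -0.0, 0.09, 0.0]
[-0.59, 0.4, 0.46, -0.0, 0.08, 0.0]
[-0.63, 0.41, 0.39, -0.001, 0.089, 0.0]
ends [ 0.5012 -0.0608  0.1499] 6
```

Emit:
drive_tool(commands=[{"dx": -0.25, "dy": 0.4, "dz": 0.7, "wx": 0, "wy": 0.09, "wz": 0, "grip": 36}, {"dx": -0.34, "dy": 0.41, "dz": 0.66, "wx": 0, "wy": 0.09, "wz": 0, "grip": 36}, {"dx": -0.43, "dy": 0.4, "dz": 0.61, "wx": 0, "wy": 0.09, "wz": 0, "grip": 36}, {"dx": -0.52, "dy": 0.41, "dz": 0.54, "wx": 0, "wy": 0.09, "wz": 0, "grip": 36}, {"dx": -0.59, "dy": 0.4, "dz": 0.46, "wx": 0, "wy": 0.08, "wz": 0, "grip": 36}, {"dx": -0.63, "dy": 0.41, "dz": 0.36, "wx": 0, "wy": 0.089, "wz": 0, "grip": 36}, {"dx": 0, "dy": 0, "dz": 0, "wx": 0, "wy": 0, "wz": 0, "grip": 36}, {"dx": 0, "dy": 0, "dz": 0, "wx": 0, "wy": 0, "wz": 0, "grip": 36}])

```text
time_s: 7.05
position: [0.5042, -0.0609, 0.1509]
tcp_rot: [[0.042, 0.001, -0.999], [0.999, 0.0, 0.042], [0.0, -1.0, -0.001]]
force: [0.5, -0.4, -1.8]
opening: 0.524
```

```bash
python3 -c "
from h import *
plan(np.r_[.5024,-.061,.094],87.5,n=4)"
```

```text
t 7.05 pos [ 0.5042 -0.0609  0.1509] a 87.59 tiltdown [ 0.001  0.    -1.   ] F [ 0.5 -0.4 -1.8] open 0.524
[-0.0, 0.36, 0.01, 0.0, 0.0, 0.0]
[-0.0, 0.35, 0.01, 0.0, 0.0, 0.0]
[-0.0, 0.36, 0.01, 0.0, 0.0, 0.0]
[-0.01, 0.35, 0.02, 0.0, 0.001, 0.0]
ends [ 0.5023 -0.0612  0.0941] 4
```

Emit:
drive_tool(commands=[{"dx": 0, "dy": 0.36, "dz": 0.02, "wx": 0, "wy": 0, "wz": 0, "grip": 36}, {"dx": 0, "dy": 0.36, "dz": 0.02, "wx": 0, "wy": 0, "wz": 0, "grip": 36}, {"dx": 0, "dy": 0.36, "dz": 0, "wx": 0, "wy": 0, "wz": 0, "grip": 36}, {"dx": 0, "dy": 0.34, "dz": 0, "wx": 0, "wy": 0, "wz": 0, "grip": 36}, {"dx": 0, "dy": 0, "dz": 0, "wx": 0, "wy": 0, "wz": 0, "grip": 36}, {"dx": 0, "dy": 0, "dz": 0, "wx": 0, "wy": 0, "wz": 0, "grip": 36}])

```text
time_s: 7.8
position: [0.5024, -0.0614, 0.0937]
tcp_rot: [[0.043, 0.0, -0.999], [0.999, -0.0, 0.043], [-0.0, -1.0, -0.0]]
force: [-0.8, -0.6, -2.3]
opening: 0.529
```

```bash
python3 - <<'E'
from h import *
im,d,c=snap('w5'); inhand('w5')
E
```

```text
t 7.80 pos [ 0.5024 -0.0614  0.0937] a 87.52 tiltdown [ 0. -0. -1.] F [-0.8 -0.6 -2.3] open 0.529
t 7.85 pos [ 0.5026 -0.0615  0.094 ] a 87.52 tiltdown [ 0.001 -0.    -1.   ] F [ 0.1  0.6 -2.4] open 0.523
tab tip rel tool x,z mm [ 1.6213964  52.66651989] cols 306 335
tab sides rel x [np.float64(-6.839233217735819), np.float64(9.27460441130003)]
```

View pics/w5.png

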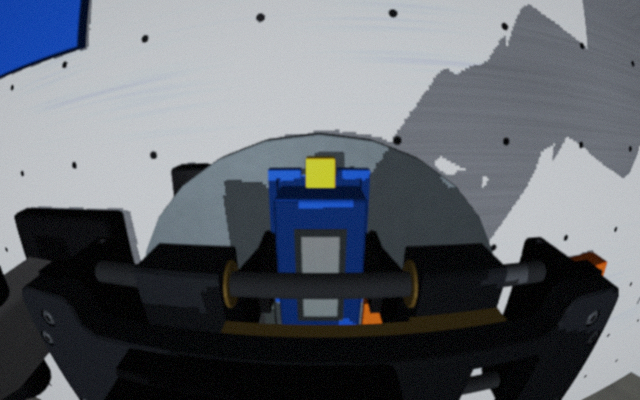

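Wrist view 5: the cassette (columns 275–368) is centred over the bay walls (269–369), and the tab at (320,172) is in line with the gap. I'll lower it.

Emit:
drive_tool(commands=[{"dx": 0, "dy": 0.11, "dz": 0, "wx": 0, "wy": 0, "wz": 0, "grip": 36}, {"dx": 0, "dy": 0.11, "dz": 0, "wx": 0, "wy": 0, "wz": 0, "grip": 36}, {"dx": 0, "dy": 0.11, "dz": 0, "wx": 0, "wy": 0, "wz": 0, "grip": 36}, {"dx": 0, "dy": 0.08, "dz": 0, "wx": 0, "wy": 0, "wz": 0, "grip": 36}, {"dx": 0, "dy": 0, "dz": 0, "wx": 0, "wy": 0, "wz": 0, "grip": 36}, {"dx": 0, "dy": 0, "dz": 0, "wx": 0, "wy": 0, "wz": 0, "grip": 36}])

```text
time_s: 8.6
position: [0.5022, -0.0613, 0.0773]
tcp_rot: [[0.043, -0.0, -0.999], [0.999, 0.0, 0.043], [0.0, -1.0, 0.0]]
force: [0.0, 0.6, -1.6]
opening: 0.529
```

Emit:
drive_tool(commands=[{"dx": 0, "dy": 0.015, "dz": 0, "wx": 0, "wy": 0, "wz": 0, "grip": 36}, {"dx": 0, "dy": 0, "dz": 0, "wx": 0, "wy": 0, "wz": 0, "grip": 36}, {"dx": 0, "dy": 0, "dz": 0, "wx": 0, "wy": 0, "wz": 0, "grip": 60}, {"dx": 0, "dy": 0, "dz": 0, "wx": 0, "wy": 0, "wz": 0, "grip": 60}, {"dx": 0, "dy": 0, "dz": 0, "wx": 0, "wy": 0, "wz": 0, "grip": 60}, {"dx": 0, "dy": -0.3, "dz": 0, "wx": 0, "wy": 0, "wz": 0, "grip": 60}, {"dx": 0, "dy": -0.7, "dz": 0, "wx": 0, "wy": 0, "wz": 0, "grip": 60}, {"dx": 0, "dy": -1, "dz": 0, "wx": 0, "wy": 0, "wz": 0, "grip": 60}])

```text
time_s: 9.6
position: [0.5016, -0.0611, 0.1575]
tcp_rot: [[0.043, -0.002, -0.999], [0.999, 0.001, 0.043], [0.001, -1.0, 0.002]]
force: [1.4, 0.4, 0.1]
opening: 0.687
```

```bash
python3 - <<'E'
from h import *
im,d,c=snap('w6'); cassette(im,d,c,'blue',(.508,-.061),zb=.044)
plan(np.array([.57,.08,.22]),0,n=10)
E
```

```text
t 9.60 pos [ 0.5016 -0.0611  0.1575] a 87.52 tiltdown [-0.002  0.001 -1.   ] F [1.4 0.4 0.1] open 0.687
blue rect c 0.5009 -0.0612 sz 90.5 57.3 long yaw 177.1
blue rect c 0.5106 -0.0605 sz 59.5 26.8 long yaw 177.5
blue top  c 0.5045 -0.0603 sz 79.3 46.2 long yaw 177.5 mean [ 0.4979 -0.06  ] z 0.0765
blue tab mean [ 0.4582 -0.0581] 430
t 9.65 pos [ 0.5046 -0.062   0.1625] a 87.55 tiltdown [ 0.008 -0.003 -1.   ] F [ 0.4 -0.6  2.6] open 0.688
[0.36, -0.14, -0.15, 0.0, 0.1, 0.0]
[0.38, -0.14, -0.09, 0.0, 0.1, 0.0]
[0.39, -0.14, -0.03, 0.0, 0.1, 0.0]
[0.39, -0.14, 0.03, 0.0, 0.1, 0.0]
[0.38, -0.15, 0.09, 0.0, 0.1, 0.0]
[0.36, -0.14, 0.15, 0.0, 0.09, 0.0]
[0.34, -0.15, 0.2, 0.0, 0.1, 0.0]
[0.3, -0.14, 0.25, 0.0, 0.09, 0.0]
[0.26, -0.15, 0.29, 0.0, 0.1, 0.0]
[0.21, -0.14, 0.33, 0.002, 0.093, 0.005]
ends [0.5698 0.0801 0.2199] 10
```

Emit:
drive_tool(commands=[{"dx": 1, "dy": -0.2, "dz": 0, "wx": 0, "wy": 0, "wz": 0, "grip": 60}, {"dx": 1, "dy": -0.2, "dz": 0, "wx": 0, "wy": 0, "wz": 0, "grip": 60}, {"dx": 1, "dy": -0.2, "dz": 0, "wx": 0, "wy": 0.11, "wz": 0, "grip": 60}, {"dx": 1, "dy": -0.2, "dz": 0, "wx": 0, "wy": 0.11, "wz": 0, "grip": 87}, {"dx": 0, "dy": 0, "dz": 0, "wx": 0, "wy": 0.11, "wz": 0, "grip": 87}, {"dx": 0, "dy": 0, "dz": 0, "wx": 0, "wy": 0.11, "wz": 0, "grip": 87}, {"dx": 0, "dy": 0, "dz": 0, "wx": 0, "wy": 0.11, "wz": 0, "grip": 87}, {"dx": 0, "dy": 0, "dz": 0, "wx": 0, "wy": 0.11, "wz": 0, "grip": 87}])

```text
time_s: 10.65
position: [0.5159, 0.0978, 0.1895]
tcp_rot: [[0.884, 0.001, -0.467], [0.467, -0.0, 0.884], [0.001, -1.0, -0.0]]
force: [0.9, 0.3, -0.5]
opening: 0.994
```

```bash
python3 - <<'E'
from h import *
plan(np.array([.609,.2355,.13]),-86.8,n=13)
E
```

```text
t 10.65 pos [0.5159 0.0978 0.1895] a 27.81 tiltdown [ 0.001 -0.    -1.   ] F [ 0.9  0.3 -0.5] open 0.994
[0.28, 0.11, 0.15, -0.0, 0.1, 0.0]
[0.25, 0.11, 0.19, -0.0, 0.1, 0.0]
[0.22, 0.12, 0.23, -0.0, 0.1, 0.0]
[0.18, 0.11, 0.26, -0.0, 0.1, 0.0]
[0.14, 0.12, 0.29, -0.0, 0.1, 0.0]
[0.09, 0.11, 0.31, -0.0, 0.1, 0.0]
[0.04, 0.12, 0.32, -0.0, 0.1, 0.0]
[-0.0, 0.11, 0.32, -0.0, 0.1, 0.0]
[-0.06, 0.12, 0.32, -0.0, 0.09, 0.0]
[-0.1, 0.11, 0.3, -0.0, 0.1, 0.0]
[-0.14, 0.12, 0.29, -0.0, 0.09, 0.0]
[-0.18, 0.11, 0.26, -0.0, 0.1, 0.0]
[-0.23, 0.12, 0.23, -0.0, 0.093, 0.0]
ends [0.6091 0.2356 0.1299] 13
```

Emit:
drive_tool(commands=[{"dx": 0.28, "dy": 0.11, "dz": 0.15, "wx": 0, "wy": 0.1, "wz": 0, "grip": 87}, {"dx": 0.25, "dy": 0.11, "dz": 0.19, "wx": 0, "wy": 0.1, "wz": 0, "grip": 87}, {"dx": 0.22, "dy": 0.12, "dz": 0.23, "wx": 0, "wy": 0.1, "wz": 0, "grip": 87}, {"dx": 0.18, "dy": 0.11, "dz": 0.26, "wx": 0, "wy": 0.1, "wz": 0, "grip": 87}, {"dx": 0.14, "dy": 0.12, "dz": 0.29, "wx": 0, "wy": 0.1, "wz": 0, "grip": 87}, {"dx": 0.09, "dy": 0.11, "dz": 0.31, "wx": 0, "wy": 0.1, "wz": 0, "grip": 87}, {"dx": 0.04, "dy": 0.12, "dz": 0.32, "wx": 0, "wy": 0.1, "wz": 0, "grip": 87}, {"dx": 0, "dy": 0.11, "dz": 0.32, "wx": 0, "wy": 0.1, "wz": 0, "grip": 87}])

```text
time_s: 11.65
position: [0.5727, 0.1831, 0.1529]
tcp_rot: [[0.717, 0.001, 0.697], [-0.697, 0.0, 0.717], [0.0, -1.0, 0.0]]
force: [0.1, -0.5, -0.0]
opening: 1.003
```

Emit:
drive_tool(commands=[{"dx": -0.06, "dy": 0.12, "dz": 0.32, "wx": 0, "wy": 0.09, "wz": 0, "grip": 87}, {"dx": -0.1, "dy": 0.11, "dz": 0.3, "wx": 0, "wy": 0.1, "wz": 0, "grip": 87}, {"dx": -0.14, "dy": 0.12, "dz": 0.29, "wx": 0, "wy": 0.09, "wz": 0, "grip": 87}, {"dx": -0.18, "dy": 0.11, "dz": 0.26, "wx": 0, "wy": 0.1, "wz": 0, "grip": 87}, {"dx": -0.23, "dy": 0.12, "dz": 0.23, "wx": 0, "wy": 0.093, "wz": 0, "grip": 87}, {"dx": 0, "dy": 0, "dz": 0, "wx": 0, "wy": 0, "wz": 0, "grip": 87}, {"dx": 0, "dy": 0, "dz": 0, "wx": 0, "wy": 0, "wz": 0, "grip": 87}])

```text
time_s: 12.52
position: [0.608, 0.2357, 0.1295]
tcp_rot: [[0.064, -0.0, 0.998], [-0.998, -0.0, 0.064], [0.0, -1.0, -0.0]]
force: [-0.4, 0.8, 0.4]
opening: 0.999
```

```bash
python3 - <<'E'
from h import *
im,d,c=snap('w7'); cassette(im,d,c,'orange',(.609,.2355))
plan(np.array([.609,.2355,.034]),-86.8,n=6)
E
```

```text
t 12.53 pos [0.608  0.2357 0.1295] a -86.32 tiltdown [-0. -0. -1.] F [-0.4  0.8  0.4] open 0.999
orange rect c 0.6147 0.2362 sz 82.3 45.0 long yaw 3.3
orange rect c 0.6084 0.236 sz 58.5 28.2 long yaw 3.7
orange top  c 0.6137 0.236 sz 80.2 44.9 long yaw 3.4 mean [0.62   0.2364] z 0.0325
orange tab mean [0.6602 0.2389] 343
t 12.57 pos [0.608  0.2356 0.1295] a -86.36 tiltdown [-0. -0. -1.] F [-0.2 -0.5  0.4] open 1.001
[0.0, 0.4, 0.0, 0.0, 0.0, 0.0]
[0.0, 0.4, 0.0, 0.0, 0.0, 0.0]
[0.0, 0.4, 0.01, 0.0, 0.0, 0.0]
[0.0, 0.4, 0.0, 0.0, 0.0, 0.0]
[0.0, 0.39, 0.01, 0.0, 0.0, 0.0]
[0.0, 0.4, 0.0, 0.0, 0.005, 0.0]
ends [0.6088 0.2356 0.0339] 6
```

View pics/w7.png

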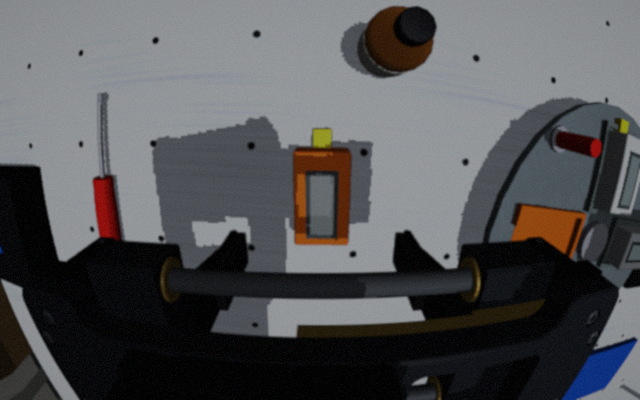

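Wrist view 7: orange cassette centred between the fingers, with tab at (321,138) and window at (322,204). The window sits about 4 mm off-centre, away from the tab, which agrees with the blue tab-tip measurement. So I take the orange centre as (0.612, 0.236).

Emit:
drive_tool(commands=[{"dx": 0, "dy": 0.4, "dz": 0.05, "wx": 0, "wy": 0, "wz": 0, "grip": 87}, {"dx": 0, "dy": 0.5, "dz": 0.05, "wx": 0, "wy": 0, "wz": 0, "grip": 87}, {"dx": 0, "dy": 0.6, "dz": 0, "wx": 0, "wy": 0, "wz": 0, "grip": 87}, {"dx": 0, "dy": 0.5, "dz": 0, "wx": 0, "wy": 0, "wz": 0, "grip": 87}, {"dx": 0, "dy": 0.39, "dz": 0, "wx": 0, "wy": 0, "wz": 0, "grip": 87}, {"dx": 0, "dy": 0, "dz": 0, "wx": 0, "wy": 0, "wz": 0, "grip": 87}, {"dx": 0, "dy": 0, "dz": 0, "wx": 0, "wy": 0, "wz": 0, "grip": 36}, {"dx": 0, "dy": 0, "dz": 0, "wx": 0, "wy": 0, "wz": 0, "grip": 36}])

```text
time_s: 13.58
position: [0.6131, 0.2364, 0.0346]
tcp_rot: [[0.062, 0.002, 0.998], [-0.998, 0.0, 0.062], [-0.0, -1.0, 0.002]]
force: [-0.5, 0.3, -0.1]
opening: 0.858
```

Emit:
drive_tool(commands=[{"dx": 0, "dy": 0, "dz": 0, "wx": 0, "wy": 0, "wz": 0, "grip": 36}, {"dx": 0, "dy": 0, "dz": 0, "wx": 0, "wy": 0, "wz": 0, "grip": 36}, {"dx": 0, "dy": 0, "dz": 0, "wx": 0, "wy": 0, "wz": 0, "grip": 36}])

```text
time_s: 13.95
position: [0.6125, 0.236, 0.0339]
tcp_rot: [[0.062, 0.0, 0.998], [-0.998, -0.0, 0.062], [0.0, -1.0, 0.0]]
force: [0.0, -0.4, 1.8]
opening: 0.526
```

Emit:
drive_tool(commands=[{"dx": 0, "dy": -0.3, "dz": 0, "wx": 0, "wy": 0, "wz": 0, "grip": 36}, {"dx": 0, "dy": -0.8, "dz": 0, "wx": 0, "wy": 0, "wz": 0, "grip": 36}, {"dx": 0, "dy": -0.9, "dz": 0, "wx": 0, "wy": 0, "wz": 0, "grip": 36}, {"dx": 0, "dy": -0.8, "dz": 0, "wx": 0, "wy": 0, "wz": 0, "grip": 36}, {"dx": 0, "dy": -0.3, "dz": 0, "wx": 0, "wy": 0, "wz": 0, "grip": 36}])

```text
time_s: 14.58
position: [0.6134, 0.2365, 0.1603]
tcp_rot: [[0.062, 0.004, 0.998], [-0.998, 0.001, 0.062], [-0.001, -1.0, 0.004]]
force: [-0.4, -0.2, -1.7]
opening: 0.529
```

```bash
python3 - <<'E'
from h import *
plan(np.array([.5924,.0161,.15]),-2.5,n=10)
E
```

```text
t 14.57 pos [0.6134 0.2365 0.1603] a -86.44 tiltdown [ 0.004  0.001 -1.   ] F [-0.4 -0.2 -1.7] open 0.529
[0.55, 0.02, -0.09, -0.0, -0.09, 0.0]
[0.53, 0.03, -0.16, -0.0, -0.09, 0.0]
[0.5, 0.02, -0.24, -0.0, -0.09, 0.0]
[0.46, 0.03, -0.3, -0.0, -0.09, 0.0]
[0.42, 0.02, -0.37, -0.0, -0.1, 0.0]
[0.35, 0.03, -0.43, -0.0, -0.09, 0.0]
[0.29, 0.02, -0.47, -0.0, -0.1, 0.0]
[0.21, 0.03, -0.51, -0.0, -0.09, 0.0]
[0.14, 0.02, -0.53, -0.0, -0.1, 0.0]
[0.05, 0.03, -0.55, -0.001, -0.093, 0.003]
ends [0.5923 0.0162 0.15  ] 10
```

Emit:
drive_tool(commands=[{"dx": 0.55, "dy": 0.02, "dz": -0.09, "wx": 0, "wy": -0.09, "wz": 0, "grip": 36}, {"dx": 0.53, "dy": 0.03, "dz": -0.16, "wx": 0, "wy": -0.09, "wz": 0, "grip": 36}, {"dx": 0.5, "dy": 0.02, "dz": -0.24, "wx": 0, "wy": -0.09, "wz": 0, "grip": 36}, {"dx": 0.46, "dy": 0.03, "dz": -0.3, "wx": 0, "wy": -0.09, "wz": 0, "grip": 36}, {"dx": 0.42, "dy": 0.02, "dz": -0.37, "wx": 0, "wy": -0.1, "wz": 0, "grip": 36}, {"dx": 0.35, "dy": 0.03, "dz": -0.43, "wx": 0, "wy": -0.09, "wz": 0, "grip": 36}, {"dx": 0.29, "dy": 0.02, "dz": -0.47, "wx": 0, "wy": -0.1, "wz": 0, "grip": 36}, {"dx": 0.21, "dy": 0.03, "dz": -0.51, "wx": 0, "wy": -0.09, "wz": 0, "grip": 36}])

```text
time_s: 15.58
position: [0.5944, 0.0591, 0.1487]
tcp_rot: [[0.942, -0.002, 0.335], [-0.335, 0.0, 0.942], [-0.002, -1.0, -0.0]]
force: [-0.5, -0.7, -1.6]
opening: 0.524
```

Emit:
drive_tool(commands=[{"dx": 0.14, "dy": 0.02, "dz": -0.53, "wx": 0, "wy": -0.1, "wz": 0, "grip": 36}, {"dx": 0.05, "dy": 0.03, "dz": -0.55, "wx": 0, "wy": -0.09, "wz": 0, "grip": 36}, {"dx": 0, "dy": 0, "dz": 0, "wx": 0, "wy": 0, "wz": 0, "grip": 36}, {"dx": 0, "dy": 0, "dz": 0, "wx": 0, "wy": 0, "wz": 0, "grip": 36}, {"dx": 0, "dy": 0, "dz": 0, "wx": 0, "wy": 0, "wz": 0, "grip": 36}])

```text
time_s: 16.2
position: [0.5911, 0.0168, 0.1474]
tcp_rot: [[0.999, -0.0, 0.048], [-0.048, 0.0, 0.999], [-0.0, -1.0, 0.0]]
force: [0.0, -0.7, -2.2]
opening: 0.528
```

```bash
python3 - <<'E'
from h import *
snap('w8'); inhand('w8',.0339)
plan(np.array([.5924,.0161,.096]),-2.5,n=4)
E
```

```text
t 16.20 pos [0.5911 0.0168 0.1474] a -2.75 tiltdown [-0.  0. -1.] F [ 0.  -0.7 -2.2] open 0.528
t 16.25 pos [0.5911 0.0168 0.1475] a -2.73 tiltdown [-0.  0. -1.] F [ 0.5  0.7 -1.7] open 0.525
tab tip rel tool x,z mm [-0.17452797 56.63840879] cols 306 335
tab sides rel x [np.float64(-7.865693079486888), np.float64(7.7788700533619926)]
t 16.25 pos [0.5911 0.0168 0.1475] a -2.73 tiltdown [-0.  0. -1.] F [ 0.5  0.7 -1.7] open 0.525
[0.01, 0.32, -0.0, -0.0, -0.0, -0.0]
[0.01, 0.32, -0.01, -0.0, -0.0, -0.0]
[0.01, 0.32, -0.0, -0.0, -0.0, -0.0]
[0.0, 0.33, -0.01, -0.0, -0.003, -0.0]
ends [0.5923 0.016  0.0959] 4
```

Emit:
drive_tool(commands=[{"dx": 0.01, "dy": 0.32, "dz": -0.01, "wx": 0, "wy": 0, "wz": 0, "grip": 36}, {"dx": 0.01, "dy": 0.32, "dz": -0.01, "wx": 0, "wy": 0, "wz": 0, "grip": 36}, {"dx": 0.01, "dy": 0.32, "dz": 0, "wx": 0, "wy": -0.002, "wz": 0, "grip": 36}, {"dx": 0, "dy": 0.32, "dz": 0, "wx": 0, "wy": 0, "wz": 0, "grip": 36}, {"dx": 0, "dy": 0.1, "dz": 0, "wx": 0, "wy": 0, "wz": 0, "grip": 36}, {"dx": 0, "dy": 0, "dz": 0, "wx": 0, "wy": 0, "wz": 0, "grip": 36}, {"dx": 0, "dy": 0, "dz": 0, "wx": 0, "wy": 0, "wz": 0, "grip": 36}])

```text
time_s: 17.12
position: [0.5927, 0.0149, 0.0927]
tcp_rot: [[0.999, 0.001, 0.045], [-0.045, -0.0, 0.999], [0.001, -1.0, -0.0]]
force: [0.4, -0.4, -1.5]
opening: 0.524
```

Emit:
drive_tool(commands=[{"dx": 0, "dy": 0.1, "dz": 0, "wx": 0, "wy": 0, "wz": 0, "grip": 36}, {"dx": 0, "dy": 0.1, "dz": 0, "wx": 0, "wy": 0, "wz": 0, "grip": 36}, {"dx": 0, "dy": 0.1, "dz": 0, "wx": 0, "wy": 0, "wz": 0, "grip": 36}, {"dx": 0, "dy": 0, "dz": 0, "wx": 0, "wy": 0, "wz": 0, "grip": 36}, {"dx": 0, "dy": 0, "dz": 0, "wx": 0, "wy": 0, "wz": 0, "grip": 36}])

```text
time_s: 17.75
position: [0.5923, 0.015, 0.0803]
tcp_rot: [[0.999, -0.0, 0.045], [-0.045, -0.0, 0.999], [-0.0, -1.0, -0.0]]
force: [0.0, 0.4, -1.8]
opening: 0.529
```

Emit:
drive_tool(commands=[{"dx": 0, "dy": 0.05, "dz": 0.02, "wx": 0, "wy": 0, "wz": 0, "grip": 36}, {"dx": 0, "dy": 0, "dz": 0, "wx": 0, "wy": 0, "wz": 0, "grip": 36}, {"dx": 0, "dy": 0, "dz": 0, "wx": 0, "wy": 0, "wz": 0, "grip": 60}, {"dx": 0, "dy": 0, "dz": 0, "wx": 0, "wy": 0, "wz": 0, "grip": 60}, {"dx": 0, "dy": 0, "dz": 0, "wx": 0, "wy": 0, "wz": 0, "grip": 60}, {"dx": 0, "dy": -0.3, "dz": 0, "wx": 0, "wy": 0, "wz": 0, "grip": 60}, {"dx": 0, "dy": -0.7, "dz": 0, "wx": 0, "wy": 0, "wz": 0, "grip": 60}, {"dx": 0, "dy": -1, "dz": 0, "wx": 0, "wy": 0, "wz": 0, "grip": 60}])

```text
time_s: 18.75
position: [0.5917, 0.0159, 0.159]
tcp_rot: [[0.999, -0.002, 0.045], [-0.045, 0.0, 0.999], [-0.002, -1.0, 0.0]]
force: [0.5, 0.6, -0.5]
opening: 0.689
```

Emit:
drive_tool(commands=[{"dx": 0.25, "dy": -1, "dz": 0.9, "wx": 0, "wy": 0.1, "wz": 0, "grip": 60}, {"dx": 0.25, "dy": -0.7, "dz": 0.9, "wx": 0, "wy": 0.1, "wz": 0, "grip": 40}, {"dx": 0, "dy": 0, "dz": 0.3, "wx": 0, "wy": 0.1, "wz": 0, "grip": 30}, {"dx": 0, "dy": 0, "dz": 0, "wx": 0, "wy": 0, "wz": 0, "grip": 30}, {"dx": 0, "dy": 0, "dz": 0, "wx": 0, "wy": 0, "wz": 0, "grip": 30}])

```text
time_s: 19.38
position: [0.6245, 0.0954, 0.2262]
tcp_rot: [[0.871, -0.001, 0.492], [-0.492, -0.0, 0.871], [-0.001, -1.0, -0.001]]
force: [0.4, -0.2, -0.0]
opening: 0.371
```

```bash
python3 - <<'E'
from h import *
im,d,c=snap('w9'); 
cassette(im,d,c,'orange',(.592,.016),zb=.044)
cassette(im,d,c,'blue',(.508,-.061),zb=.044)
for n in ['scene','side']:
    im2,d2=imaging.capture(n); cc=imaging.get_calibration(n); print(n)
    cassette(im2,d2,cc,'orange',(.592,.016),n,.044); cassette(im2,d2,cc,'blue',(.508,-.061),n,.044)
v,u=np.where(mask(im,'red')); P,ok=cloud('wrist',np.c_[u,v],c,d); g=ok&(P[:,2]>.09)&(P[:,2]<.1)&(np.hypot(P[:,0]-.688,P[:,1]-.026)<.03)
print('knob top',onz('wrist',np.c_[u,v][g],c,.094).mean(0) if g.any() else None, g.sum())
E
```

```text
t 19.38 pos [0.6245 0.0954 0.2262] a -29.45 tiltdown [-0.001 -0.    -1.   ] F [ 0.4 -0.2 -0. ] open 0.371
orange rect c 0.5982 0.0363 sz 73.8 58.6 long yaw 87.8
orange top  c 0.593 0.0305 sz 57.5 47.4 long yaw 85.8 mean [0.5949 0.041 ] z 0.0763
orange tab mean [0.595  0.0637] 241
blue rect c 0.5349 -0.0405 sz 30.1 14.5 long yaw 151.0
blue rect c 0.5401 -0.0252 sz 80.9 40.1 long yaw 145.0
blue top  c 0.5353 -0.0398 sz 30.1 12.9 long yaw 151.1 mean [ 0.5365 -0.0428] z 0.076
blue tab mean [0.4704 0.0081] 10
scene
orange rect c 0.6067 0.0078 sz 94.7 69.5 long yaw 87.2
orange rect c 0.5933 0.0117 sz 60.8 31.2 long yaw 86.7
orange top  c 0.5966 0.0154 sz 80.0 48.2 long yaw 86.8 mean [0.5974 0.0167] z 0.0747
orange tab mean [0.5969 0.0661] 19
blue rect c 0.5225 -0.0674 sz 106.0 61.7 long yaw 177.3
blue rect c 0.511 -0.0617 sz 61.8 29.9 long yaw 177.5
blue top  c 0.511 -0.0613 sz 83.1 46.6 long yaw 178.7 mean [ 0.5117 -0.0615] z 0.0748
blue tab mean [ 0.5485 -0.1301] 5
side
orange rect c 0.5776 0.0002 sz 117.4 72.0 long yaw 86.6
orange top  c 0.5888 0.0124 sz 89.4 51.9 long yaw 84.0 mean [0.5843 0.0092] z 0.0773
blue rect c 0.4939 -0.0772 sz 101.4 80.5 long yaw 177.1
blue top  c 0.5031 -0.0652 sz 84.0 54.8 long yaw 178.0 mean [ 0.4954 -0.0689] z 0.0772
blue tab mean [ 0.4599 -0.0576] 25
knob top [0.68847232 0.02678451] 172
```

View pics/w9.png

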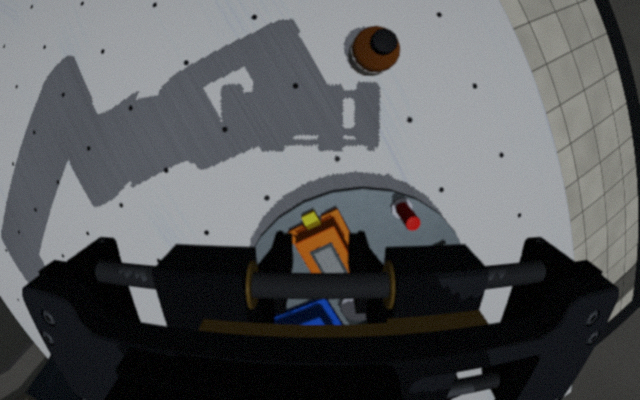

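Wrist view 9: the orange cassette lies in its bay with its tab out at (310,220), and the knob top is at (412,222), measured as (0.6885, 0.0267). Both top faces read 76 mm, so both are down.

```bash
python3 - <<'E'
from h import *
plan(np.array([.6885,.0267,.14]),-47.5,n=4)
E
```

```text
t 19.52 pos [0.6247 0.095  0.2259] a -29.57 tiltdown [-0.001 -0.    -1.   ] F [0.4 0.2 0. ] open 0.348
[0.56, 0.54, -0.17, 0.0, 0.05, -0.0]
[0.57, 0.54, -0.13, 0.0, 0.05, -0.0]
[0.58, 0.53, -0.09, 0.0, 0.05, -0.0]
[0.58, 0.54, -0.04, 0.001, 0.049, -0.001]
ends [0.6884 0.0267 0.1398] 4
```

Emit:
drive_tool(commands=[{"dx": 0.56, "dy": 0.54, "dz": -0.17, "wx": 0, "wy": 0.05, "wz": 0, "grip": 32}, {"dx": 0.57, "dy": 0.54, "dz": -0.13, "wx": 0, "wy": 0.05, "wz": 0, "grip": 32}, {"dx": 0.58, "dy": 0.53, "dz": -0.09, "wx": 0, "wy": 0.05, "wz": 0, "grip": 32}, {"dx": 0.58, "dy": 0.54, "dz": -0.04, "wx": 0, "wy": 0.05, "wz": 0, "grip": 32}, {"dx": 0, "dy": 0, "dz": 0, "wx": 0, "wy": 0, "wz": 0, "grip": 32}, {"dx": 0, "dy": 0, "dz": 0, "wx": 0, "wy": 0, "wz": 0, "grip": 32}, {"dx": 0, "dy": 0, "dz": 0, "wx": 0, "wy": 0, "wz": 0, "grip": 32}])

```text
time_s: 20.4
position: [0.6889, 0.0282, 0.1415]
tcp_rot: [[0.676, 0.001, 0.737], [-0.737, 0.0, 0.676], [0.001, -1.0, 0.001]]
force: [0.8, 0.0, 0.1]
opening: 0.365
```

```bash
python3 - <<'E'
from h import *
plan(np.array([.6885,.0267,.088]),-47.5,n=4)
E
```

```text
t 20.40 pos [0.6889 0.0282 0.1415] a -47.49 tiltdown [ 0.001  0.    -1.   ] F [0.8 0.  0.1] open 0.365
[0.0, 0.33, -0.01, -0.0, 0.0, 0.0]
[0.01, 0.34, -0.01, -0.0, 0.0, 0.0]
[0.0, 0.33, -0.01, -0.0, 0.0, 0.0]
[0.01, 0.34, -0.0, -0.001, 0.0, 0.0]
ends [0.6887 0.0268 0.0879] 4
```

Emit:
drive_tool(commands=[{"dx": 0.01, "dy": 0.33, "dz": -0.01, "wx": 0, "wy": 0, "wz": 0, "grip": 32}, {"dx": 0.01, "dy": 0.34, "dz": -0.01, "wx": 0, "wy": 0, "wz": 0, "grip": 32}, {"dx": 0, "dy": 0.33, "dz": -0.01, "wx": 0, "wy": 0, "wz": 0, "grip": 32}, {"dx": 0, "dy": 0.34, "dz": 0, "wx": 0, "wy": 0, "wz": 0, "grip": 32}, {"dx": 0, "dy": 0, "dz": 0, "wx": 0, "wy": 0, "wz": 0, "grip": 20}, {"dx": 0, "dy": 0, "dz": 0, "wx": 0, "wy": 0, "wz": 0, "grip": 20}, {"dx": 0, "dy": 0, "dz": 0, "wx": 0, "wy": 0, "wz": 0, "grip": 20}])

```text
time_s: 21.28
position: [0.6893, 0.026, 0.0874]
tcp_rot: [[0.675, 0.001, 0.738], [-0.738, -0.0, 0.675], [0.001, -1.0, 0.001]]
force: [-0.2, -0.2, 0.4]
opening: 0.237
```

```bash
cat >> h.py <<'E'
def arc(d0,d1,n):
    """rows along the knob circle from the present pose, knob angle d0..d1 deg after the start, z kept"""
    p,R,a0=st(); z=p[2]; hub=np.array([.5889,-.0648]); rows=[]
    for i in range(1,n+1):
        th=np.radians(42.5+d0+(d1-d0)*i/n); g=np.r_[hub+.135*np.array([np.cos(th),np.sin(th)]),.088]; ar=th-np.pi/2
        G=np.c_[[np.cos(ar),np.sin(ar),0],[0,0,-1],[-np.sin(ar),np.cos(ar),0]]
        d=np.round(R.T@(g-p)/.04,2); w=np.round(Ro.from_matrix(R.T@G).as_rotvec()/(np.pi/2),2)
        p=p+R@d*.04; R=R@Ro.from_rotvec(w*np.pi/2).as_matrix(); print(d.tolist(),w.tolist())
    print('ends',p,'goal',g)
E
python3 - <<'E'
from h import *
arc(0,45,8)
E
```

```text
t 21.27 pos [0.6893 0.026  0.0874] a -47.57 tiltdown [ 0.001 -0.    -1.   ] F [-0.2 -0.2  0.4] open 0.237
[-0.35, -0.02, -0.03] [-0.0, -0.06, 0.0]
[-0.33, 0.0, -0.01] [-0.0, -0.07, 0.0]
[-0.33, 0.0, -0.02] [-0.0, -0.06, 0.0]
[-0.33, 0.0, -0.01] [-0.0, -0.06, 0.0]
[-0.33, 0.0, -0.02] [-0.0, -0.06, 0.0]
[-0.34, 0.0, -0.02] [-0.0, -0.07, 0.0]
[-0.33, 0.0, -0.01] [-0.0, -0.06, 0.0]
[-0.33, 0.0, -0.02] [0.0, -0.06, 0.0]
ends [0.59465346 0.06995895 0.08807494] goal [0.59478862 0.07007151 0.088     ]
```

Emit:
drive_tool(commands=[{"dx": -0.35, "dy": -0.02, "dz": -0.03, "wx": 0, "wy": -0.06, "wz": 0, "grip": 20}, {"dx": -0.33, "dy": 0, "dz": -0.01, "wx": 0, "wy": -0.07, "wz": 0, "grip": 20}, {"dx": -0.33, "dy": 0, "dz": -0.02, "wx": 0, "wy": -0.06, "wz": 0, "grip": 20}, {"dx": -0.33, "dy": 0, "dz": -0.01, "wx": 0, "wy": -0.06, "wz": 0, "grip": 20}, {"dx": -0.33, "dy": 0, "dz": -0.02, "wx": 0, "wy": -0.06, "wz": 0, "grip": 20}, {"dx": -0.34, "dy": 0, "dz": -0.02, "wx": 0, "wy": -0.07, "wz": 0, "grip": 20}, {"dx": -0.33, "dy": 0, "dz": -0.01, "wx": 0, "wy": -0.06, "wz": 0, "grip": 20}, {"dx": -0.33, "dy": 0, "dz": -0.02, "wx": 0, "wy": -0.06, "wz": 0, "grip": 20}])

```text
time_s: 22.28
position: [0.5954, 0.07, 0.0885]
tcp_rot: [[0.999, 0.004, 0.042], [-0.042, -0.0, 0.999], [0.004, -1.0, -0.0]]
force: [1.6, -0.1, -0.9]
opening: 0.225
```

```bash
python3 - <<'E'
from h import *
arc(45,90,8)
E
```

```text
t 22.27 pos [0.5954 0.07   0.0885] a -2.39 tiltdown [ 0.004 -0.    -1.   ] F [ 1.6 -0.1 -0.9] open 0.225
[-0.35, 0.01, -0.02] [0.0, -0.06, 0.0]
[-0.33, 0.0, -0.01] [0.0, -0.06, 0.0]
[-0.33, -0.0, -0.02] [0.0, -0.07, 0.0]
[-0.33, -0.0, -0.02] [0.0, -0.06, 0.0]
[-0.33, -0.0, -0.01] [0.0, -0.06, 0.0]
[-0.33, -0.01, -0.02] [0.0, -0.06, 0.0]
[-0.33, 0.0, -0.02] [0.0, -0.07, 0.0]
[-0.33, 0.0, -0.01] [0.0, -0.06, 0.0]
ends [0.49766231 0.03479879 0.08810843] goal [0.49769532 0.03473244 0.088     ]
```

Emit:
drive_tool(commands=[{"dx": -0.35, "dy": 0.01, "dz": -0.02, "wx": 0, "wy": -0.06, "wz": 0, "grip": 20}, {"dx": -0.33, "dy": 0, "dz": -0.01, "wx": 0, "wy": -0.06, "wz": 0, "grip": 20}, {"dx": -0.33, "dy": 0, "dz": -0.02, "wx": 0, "wy": -0.07, "wz": 0, "grip": 20}, {"dx": -0.33, "dy": 0, "dz": -0.02, "wx": 0, "wy": -0.06, "wz": 0, "grip": 20}, {"dx": -0.33, "dy": 0, "dz": -0.01, "wx": 0, "wy": -0.06, "wz": 0, "grip": 20}, {"dx": -0.33, "dy": -0.01, "dz": -0.02, "wx": 0, "wy": -0.06, "wz": 0, "grip": 20}, {"dx": -0.33, "dy": 0, "dz": -0.02, "wx": 0, "wy": -0.07, "wz": 0, "grip": 20}, {"dx": -0.33, "dy": 0, "dz": -0.01, "wx": 0, "wy": -0.06, "wz": 0, "grip": 20}])

```text
time_s: 23.28
position: [0.4973, 0.035, 0.0884]
tcp_rot: [[0.736, 0.003, -0.677], [0.677, -0.0, 0.736], [0.002, -1.0, -0.002]]
force: [0.1, 0.1, 0.1]
opening: 0.231
```

Emit:
drive_tool(commands=[{"dx": 0, "dy": 0, "dz": 0, "wx": 0, "wy": 0, "wz": 0, "grip": 20}, {"dx": 0, "dy": 0, "dz": 0, "wx": 0, "wy": 0, "wz": 0, "grip": 20}, {"dx": 0, "dy": 0, "dz": 0, "wx": 0, "wy": 0, "wz": 0, "grip": 20}, {"dx": 0, "dy": 0, "dz": 0, "wx": 0, "wy": 0, "wz": 0, "grip": 30}, {"dx": 0, "dy": 0, "dz": 0, "wx": 0, "wy": 0, "wz": 0, "grip": 30}, {"dx": 0, "dy": 0, "dz": 0, "wx": 0, "wy": 0, "wz": 0, "grip": 30}])

```text
time_s: 24.02
position: [0.4963, 0.0351, 0.0875]
tcp_rot: [[0.738, -0.0, -0.675], [0.675, -0.0, 0.738], [-0.0, -1.0, 0.0]]
force: [-0.1, -0.1, 0.6]
opening: 0.34
```

Emit:
drive_tool(commands=[{"dx": 0, "dy": -0.3, "dz": 0, "wx": 0, "wy": 0, "wz": 0, "grip": 30}, {"dx": 0, "dy": -0.8, "dz": 0, "wx": 0, "wy": 0, "wz": 0, "grip": 30}, {"dx": 0, "dy": -1, "dz": 0, "wx": 0, "wy": 0, "wz": 0, "grip": 30}, {"dx": 0.5, "dy": -0.5, "dz": 0.5, "wx": 0, "wy": 0, "wz": 0, "grip": 30}, {"dx": 0.8, "dy": -0.2, "dz": 0.8, "wx": 0, "wy": 0, "wz": 0, "grip": 30}, {"dx": 0.8, "dy": 0, "dz": 0.8, "wx": 0, "wy": 0, "wz": 0, "grip": 30}, {"dx": 0.6, "dy": 0, "dz": 0.6, "wx": 0, "wy": 0, "wz": 0, "grip": 30}, {"dx": 0, "dy": 0, "dz": 0, "wx": 0, "wy": 0, "wz": 0, "grip": 30}])

```text
time_s: 25.02
position: [0.503, 0.1897, 0.2004]
tcp_rot: [[0.736, 0.001, -0.677], [0.677, 0.0, 0.736], [0.001, -1.0, -0.001]]
force: [-0.1, -0.5, -0.1]
opening: 0.343
```

```bash
python3 - <<'E'
from h import *
st(); crops=[]
psi=np.radians(-2.5+90); hub=np.array([.5889,-.0648]); bb=hub+.081*np.array([-np.cos(psi),-np.sin(psi)]); ob=hub+.081*np.array([-np.sin(psi),np.cos(psi)])
kn=hub+.135*np.array([np.cos(np.radians(132.5)),np.sin(np.radians(132.5))]); print('expect blue',bb,'orange',ob,'knob',kn)
for n in ['scene','side']:
    im,d=imaging.capture(n); c=imaging.get_calibration(n); print(n)
    cassette(im,d,c,'orange',ob,n,.044); cassette(im,d,c,'blue',bb,n,.044)
    v,u=np.where(mask(im,'red')); P,ok=cloud(n,np.c_[u,v],c,d); g=ok&(P[:,2]>.05)&(P[:,2]<.11)&(np.hypot(P[:,0]-kn[0],P[:,1]-kn[1])<.05); print('knob',P[g].mean(0) if g.any() else None,g.sum())
    r=im[150:290,220:440] if n=='scene' else im[130:270,270:490]; crops.append(cv2.resize(r[:,:,::-1],None,fx=2.7,fy=2,interpolation=cv2.INTER_CUBIC))
cv2.imwrite('pics/fin.png',np.vstack(crops))
E
```

```text
t 25.02 pos [0.503  0.1897 0.2004] a 42.64 tiltdown [ 0.001  0.    -1.   ] F [-0.1 -0.5 -0.1] open 0.343
expect blue [ 0.58536683 -0.14572291] orange [ 0.50797709 -0.06126683] knob [0.49769532 0.03473244]
scene
orange rect c 0.5225 -0.0674 sz 106.0 61.7 long yaw 177.3
orange rect c 0.5121 -0.0634 sz 61.8 29.6 long yaw 177.5
orange top  c 0.5118 -0.0631 sz 84.2 46.3 long yaw 177.2 mean [ 0.5107 -0.0628] z 0.0751
orange tab mean [ 0.5482 -0.1306] 6
blue rect c 0.6005 -0.1505 sz 94.8 69.4 long yaw 87.8
blue top  c 0.59 -0.1493 sz 79.3 48.4 long yaw 87.8 mean [ 0.5934 -0.1533] z 0.0749
blue tab mean [ 0.5722 -0.1784] 50
knob [0.50424914 0.03164315 0.07990184] 34
side
orange rect c 0.4952 -0.077 sz 104.1 81.3 long yaw 177.4
orange rect c 0.5134 -0.0594 sz 62.4 36.2 long yaw 177.9
orange top  c 0.5041 -0.0649 sz 85.2 56.8 long yaw 176.8 mean [ 0.4984 -0.0691] z 0.0773
orange tab mean [ 0.4619 -0.0579] 37
blue rect c 0.5692 -0.1632 sz 105.0 69.6 long yaw 87.2
blue top  c 0.5791 -0.1528 sz 83.6 50.2 long yaw 88.0 mean [ 0.5736 -0.164 ] z 0.0769
blue tab mean [ 0.5832 -0.1968] 22
knob [0.49416096 0.02777294 0.07711826] 29
```

View pics/fin.png

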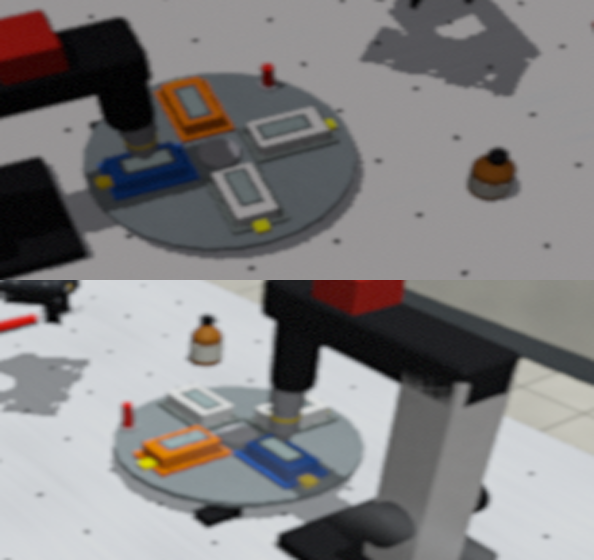

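The final view shows blue under the lens and orange in the near bay, both with tabs in their gaps. The bay and cassette outlines lie at 177.4° and 87.5°, against an expected 177.5° and 87.5°.

```bash
python3 -c "
from rig import workorder
print(workorder.hand_in())"
```

```text
the job is handed in; nothing more can be done
None
```

The blue and orange cassettes are in their bays, and I turned the stage one click counter-clockwise, so blue now stands under the lens. I handed the job in at about 25 s of the 62 s limit; the hand-in gave no verdict.

I loaded blue first, then orange, each with its tab outward. To turn the stage I closed the fingers loosely around the red knob and followed its arc for a quarter turn. Then I opened them, lifted clear and moved away.

**Last checks, all from camera images after the turn:**
- **Height:** both top faces read about 75–77 mm above the bench, against 76 mm for fully down.
- **Stage angle:** the orange and blue outlines lie at 177.4° and 87.5°, against 177.5° and 87.5° expected at the click.
- **Position:** the orange centre came out about 2 mm from its bay centre. Blue is partly hidden by the lens; its last clear reading, before the turn, was about 1 mm off.
- **Tabs:** both tabs can be seen in their gaps.
- **Contacts:** every force reading stayed under 3 N. The bottle looks undisturbed; I did not check the screwdriver or notebook again at the end, but the arm stayed clear of both.

**Disagreements:**
- **Window offset:** the glass windows sit about 4 mm off the block centres, away from the tab. I first read the blue centre from its window, then corrected that using the tab tip and the outline.
- **Camera spread:** the scene and side cameras disagree by up to 11 mm on the cassette outlines and knob. That is more than the 6 mm tolerance, because both views catch the side faces. The position check therefore rests on the scene camera's view of the windows.

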